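Pin a watch bonding jig shut and keep it pressed

TASK

Close the hinged lid of the bonding jig over the watch case. Then take the locking pin (the one with the straight cylindrical grip, not the ball-headed one) from the pin stand, push it down through the hole in the lid into the hole in the base and press until its collar bears on the lid and the lid lies fully shut against the spring buffers. Finish while still holding the pin and pressing it down, without letting go, and leave the ball-headed pin, loupe, jar and screwdriver where they are.

Things in the scene. Friction and masses are not known exactly. Their poses are not given: they have to be found in the camera images.
- lid (a joint): Lid angle in rad: 0 fully shut, 1.57 upright, stop at 2.0; starts 1.75 to 1.9 (leaning back). The stiff, damped hinge holds it near upright; below about 1.0 it sinks by itself in a second or two and rests at about 0.06 on two spring buffers in the base. Pressing it the last 6 mm (at its hole) down to 0 takes about 8 N there; let go, it rises again to about 0.06.
- hinge (a point): Middle of the lid's hinge axis, 46 mm above the bench, on the side of the jig nearer the robot. Its x axis points level from the hinge across the jig to the hole side, its y axis runs along the hinge, z is up.
- lid_edge (a point): Middle of the lid's free edge, on the lid's outer (upper when shut) face, 120 mm from the hinge; axes turn with the lid (x away from the hinge, z out of its outer face). The lid is an aluminium plate 12 mm thick, 90 mm wide, reaching 120 mm from the hinge axis, which lies at half its thickness; a round window 46 mm across, centred 45 mm from the hinge, goes round the watch case.
- lid_hole (a point): Centre of the upper mouth of the pin hole in the lid (13 mm across, right through its 12 mm thickness), 95 mm from the hinge on the lid's middle line. With the lid shut it is 52 mm above the bench.
- base_hole (a point): Centre of the mouth of the pin hole in the jig's base: 12.5 mm across, 32 mm deep, vertical, mouth 40 mm above the bench, 95 mm from the hinge. z is up. With the lid shut the lid's hole is straight above it.
- pin_grip (a point): Centre (half-way up) of the grip of the locking pin: a smooth steel cylinder 16 mm across and 44 mm tall, z up along the pin. Below it are a collar 24 mm across and 4 mm thick (22 to 26 mm below this point) and a shank 10 mm across and 36 mm long with a tapered tip. Mass about 90 g. It stands upright in one of the stand's two holes, collar on the stand's top; lift it 40 mm or more to free it.
- pin_tip (a point): Lower tip of the locking pin's shank, 62 mm below the centre of its grip, on the pin's axis; z runs up the pin.
- ballpin_grip (a point): Centre of the 24 mm ball on the ball-headed pin (a shorter pin with the same collar), 23 mm above the stand's top, in the stand's other hole. Not needed; leave it.
- stand: Black pin stand fixed to the bench: block 60 mm (x) by 120 mm (y), 45 mm high, origin at the centre of its underside. Its two upright holes, 11.5 mm across and 40 mm deep, are at y +30 and -30 mm, so the pins stand 60 mm apart.
- loupe: Black eye loupe, 36 mm across, 24 mm high, loose, origin at the centre of its underside. Leave it.
- jar: Glass jar with a steel cap, 64 mm across, 50 mm high, loose, origin at the centre of its underside. Leave it.
- driver: Screwdriver 130 mm long lying on the bench along its x axis, loose. Leave it.
- jig: The jig, fixed to the bench: aluminium base 130 mm long (x) by 100 mm wide (y), 40 mm high, origin at the centre of its underside, hinge at x = -60 mm; two flanges 12 mm high, with 5 mm bolt heads, stick out 25 mm more on either side in y. A watch case 41 mm across and 8 mm high is fixed on its top 45 mm from the hinge.
Things that resemble listed ones, but are neither listed nor needed, are in the scene too. What is shaped like the part that bears pin_grip but purple or yellow is not meant.

How it is judged:
On the way, in this order (a step that is already met when the one before it is completed fails the run):
1. the lid has been lowered onto the buffers (value of joint lid below 0.1 rad), for 0.2 s.
2. the locking pin has gone through the lid's hole into the base's hole (z of pin_tip in the frame of base_hole below -0.004 m and horizontal distance between pin_tip and base_hole below 0.006 m and value of joint lid below 0.1 rad), for 0.1 s.
At the end, for the whole second after the job is handed in: The lid is shut to within 0.02 rad; the locking pin's tip is more than 20 mm deep in the base's hole, within 6 mm of its axis and 0.12 rad of parallel; the pin presses on the lid with more than 3 N and the fingers still hold or press the pin (more than 2 N), all through the last second (value of joint lid below 0.02 rad and z of pin_tip in the frame of base_hole below -0.02 m and horizontal distance between pin_tip and base_hole below 0.006 m and angle between the z axis of pin_tip and the z axis of base_hole, either way round below 0.12 rad and contact force between pin and lid above 3 N and contact force between the fingers and pin above 2 N); the arm keeps its last pose, push and grip.
It fails at once if the ball-headed pin is taken or displaced by more than 15 mm (distance of ballpin_grip from where it was at the start of the episode above 0.015 m).
It fails at once if the loupe, the jar or the screwdriver is displaced by more than 20 mm (distance of any of loupe, jar, driver from where it was at the start of the episode above 0.02 m).
It also fails if it takes over 64 s, if anything falls off the work surface, if the arm or the gripper's body presses on something with over 40 N, if the wrist force passes 120 N, or if a joint passes its speed limit or range.

ROBOT

A 6-joint arm with a two-finger parallel gripper is mounted at the origin on the work surface. World frame = base frame: x ahead of the robot, y to its left, z up, the work surface at z = 0. Lengths are in m, angles in rad, forces in N, time in s.
With the tool pointing down it reaches from about 0.375 to 0.975 m from the base axis. Payload 3.8 kg.
Tool frame: the origin (TCP) lies midway between the tips of the shut fingers; the grasp point (between the pads) lies 19 mm behind it; z points along the fingers, y is the direction in which the jaws open and shut (so a half turn about z gives the same grasp; the last joint's range is limited). The gripper opens to 85 mm and grips with 20 to 120 N. Pads are 22 mm wide; open, the fingers measure 114 mm over their backs; the gripper's body (76 mm by 85 mm) begins 54 mm behind the grasp point. The pads swing forward as they close: fully open they stand 13 mm farther back than shut.
Start: joints at [-1.273, 0.264, 1.604, -0, 1.274, -0.037], TCP at [0.222, -0.638, 0.231] pointing down, gripper open.
Joint ranges: [-2.63, 2.63], [-0.94, 2.18], [0.31, 2.57], [-1.31, 4.45], [0, 2.66], [-2.55, 2.55]. Speed limits (rad/s): [2.57, 2.57, 3.14, 3.14, 3.14, 3.14].

INTERFACE

Orientations are given as a rotation vector (axis times angle).
In Python, from workcell import bot gives the robot as it stands. The module is installed in compiled form; this text tells all that it offers.
- The arm moves only by the tool play_rows, never from a script. Its argument "series" is a list of rows, each an object with "translation": the shift along the tool's x, y, z in m, a list of three; "spin": the turn about the tool's z in units of 5 degrees (1.0 is 5 degrees). In form: [{"translation": [dx, dy, dz], "spin": spin}, ...]. A call has 1 to 5 rows; each row shifts and turns the commanded pose from where the row before left it, along the tool's axes as they then stand; what a row does not reach is not made up. A row lasts 1/10 s, in which the tool goes at most 50 mm and 8.59 degrees, less where a joint would pass 70% of its speed; a pose out of reach is approached as far as the arm can. A call is refused whole if a number of a shift passes 0.05 or a number of a turn 1, either way. A call with a gripper value outside its range is refused whole. "jaw" is the gripper's target within -1 to 1 (fully open at 1, half-way at 0, shut at -1), set as the call begins (left out, the last holds). The fingers move at their own pace and stop on an object; "force" is the grip in N (left out, the last holds). Time passes only in rows, so rows that do not move let the fingers close. It gives the time, the measured TCP pose, the force and the opening at its end, in the units of the state.
- bot.read_state(): the state, without advancing time (a new reading comes with each control period).
- bot.read_camera(name): name is "scene" or "side" or "wrist"; returns the picture (420x560x3 uint8, blue, green, red); there is no depth.
- bot.get_calibration(name): a dict with "fov_y" (degrees; the focal length in pixels is half the picture's height over the tangent of half this angle, whatever the lens; pixels are square), "cx", "cy" (the principal point, pixels), "R" (3x3) and "t" (3): a world point X has camera coordinates R X + t. Camera axes: x right, y down, z forward; pixel columns grow to the right and rows downward; lengths in m; the calibration is good to about 2 mm. A picture is of the moment at which its call begins: read the wrist's pose just before it. get_calibration takes no time and is no camera call; for the wrist camera it gives the pose at the moment of the call.
- bot.finish_job(): hands the job in, once; it reports no verdict.
The state is a dict: "time": time; "q": joint angles; "joint_vel": joint speeds; "joint_torque": joint torques, N m; "tool_pos": TCP position; "tcp_rot": TCP orientation; "wrist_force": force on the tool from outside, world axes, zero at the start; "torque": the same for the moment, N m; "width": opening from 0.0 (shut) to 1.0 (fully open).
Only numpy, scipy, OpenCV 4.12 (cv2) and the standard library are available. Lean on these libraries where they do the work, as an engineer would, in place of code of your own. Each camera call takes 0.05 s, during which the arm holds its last target. There are 200 camera calls.

## Working session

There is one attempt and no reset: what is moved stays moved. The work goes in short steps, Python scripts to look and compute and a tool call to move; the robot and the scene stay as the last step left them, time stands still between calls to the robot, and variables do not carry over. Pictures are saved under pics/ and viewed, about 8 in all and at most 12, crops included, and the job is handed in when it is done.

Besides the shell and the picture viewer there is one more tool, called after "Call:" in YAML: its name, and indented under it one key for each argument. play_rows: Moves the arm, as the interface text tells. Its arguments: {"type":"object","properties":{"series":{"type":"array","items":{"type":"object","properties":{"translation":{"type":"array","items":{"type":"number"}},"spin":{"type":"number"}}}},"jaw":{"type":"number"},"force":{"type":"number"}},"required":["series"]}

```bash
mkdir -p pics
cat > h.py <<'E'
import numpy as np, cv2
from workcell import bot
def cal(n):
    c=bot.get_calibration(n); f=210/np.tan(np.radians(c['fov_y'])/2)
    return f,c['cx'],c['cy'],np.array(c['R']),np.array(c['t'])
def plane(c,u,v,z):
    f,cx,cy,R,t=c; d=R.T@np.array([(u-cx)/f,(v-cy)/f,1]); o=-R.T@t
    return o+d*(z-o[2])/d[2]
def proj(c,X):
    f,cx,cy,R,t=c; p=R@np.array(X)+t; return np.array([cx+f*p[0]/p[2],cy+f*p[1]/p[2]])
def tri(obs):
    A=np.zeros((3,3));b=np.zeros(3)
    for c,u,v in obs:
        f,cx,cy,R,t=c; d=R.T@np.array([(u-cx)/f,(v-cy)/f,1]); d/=np.linalg.norm(d); P=np.eye(3)-np.outer(d,d); A+=P; b+=P@(-R.T@t)
    return np.linalg.solve(A,b)
E
python3 - <<'E'
from h import *
for n in ['scene','side','wrist']:
    c=cal(n); im=bot.read_camera(n); cv2.imwrite(f'pics/{n}0.png',im); print(n,c[0],c[1:3],-c[3].T@c[4],c[3].round(3).tolist())
a=[cv2.imread(f'pics/{n}0.png') for n in ['scene','side']]
print(bot.read_state())
E
```

```text
scene 446.1465873286823 (280.198642347229, 202.1439040254545) [1.01711586 0.41322226 0.62779476] [[-0.67, 0.742, -0.018], [0.544, 0.473, -0.693], [-0.506, -0.474, -0.721]]
side 533.5252179479359 (275.5351345626501, 215.67534138335674) [0.50996427 0.64456607 0.74040069] [[-0.983, -0.183, 0.014], [-0.144, 0.722, -0.676], [0.113, -0.667, -0.736]]
wrist 331.0647375870098 (284.4808473598859, 207.29109126805056) [ 0.29220587 -0.61173661  0.37327819] [[0.328, -0.945, -0.001], [-0.903, -0.314, 0.293], [-0.277, -0.095, -0.956]]
{'time': 0.15, 'q': array([-1.27289629e+00,  2.64628257e-01,  1.60509316e+00, -3.87043635e-05,
        1.27370056e+00, -3.69214052e-02]), 'joint_vel': array([-0.00132588, -0.00353174, -0.00421609, -0.00076957, -0.00010785,
       -0.00122199]), 'joint_torque': array([ 4.00951285e-04, -5.15905094e+01, -3.67958665e+01,  2.40612138e-06,
        8.08126613e-03,  2.50695047e-05]), 'tool_pos': array([ 0.22160625, -0.63696742,  0.23019783]), 'tcp_rot': array([-3.09588502e+00, -5.23199212e-01,  4.31271511e-04]), 'wrist_force': array([ 0.19115614, -0.18825219, -0.09552728]), 'torque': array([-0.01113513, -0.0386254 ,  0.00893948]), 'width': 1.0016066369616172}
```

View pics/scene0.png

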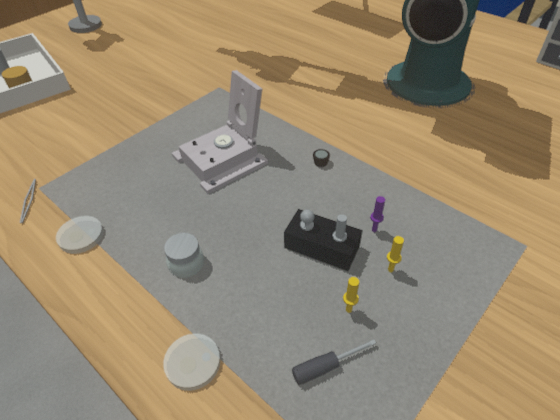

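View pics/side0.png

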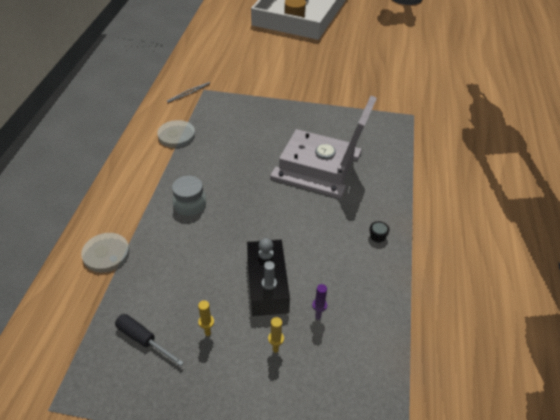

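The locking-pin candidates in the scene view are the grey cylinder (340,227), the ball pin (308,217), the purple pin (378,210) and the yellow pins (397,250) and (352,290). By the description I choose the grey cylinder, side view (269,272). One composite crop will check this and the jig.

Run:
```python
from h import *
s=cv2.imread('pics/scene0.png'); d=cv2.imread('pics/side0.png')
def cr(im,u,v,w=100,h=75): return cv2.resize(im[v:v+h,u:u+w],(400,300),interpolation=cv2.INTER_CUBIC)
cv2.imwrite('pics/crop1.png',np.vstack([np.hstack([cr(s,280,195),cr(s,170,100)]),np.hstack([cr(d,220,230),cr(d,265,120)])]))
C,D=cal('scene'),cal('side')
g=tri([(C,341,226),(D,269,272)]);print('grip',g)
print('ball',tri([(C,307,215),(D,265,244)]))
print('hole',plane(C,203,153,.04),plane(D,302,147,.04))
print('watch',plane(C,223,141,.048),plane(D,325,151,.048))
print('base',proj(C,[0,0,0]))
```

```text
grip [0.60138066 0.15828112 0.07193733]
ball [0.61861138 0.10106016 0.06987338]
hole [ 0.60466853 -0.18730863  0.04      ] [ 0.59982703 -0.18593258  0.04      ]
watch [ 0.55711093 -0.1769565   0.048     ] [ 0.55211584 -0.17341926  0.048     ]
base [428.34535967  81.92687724]
```

View pics/crop1.png

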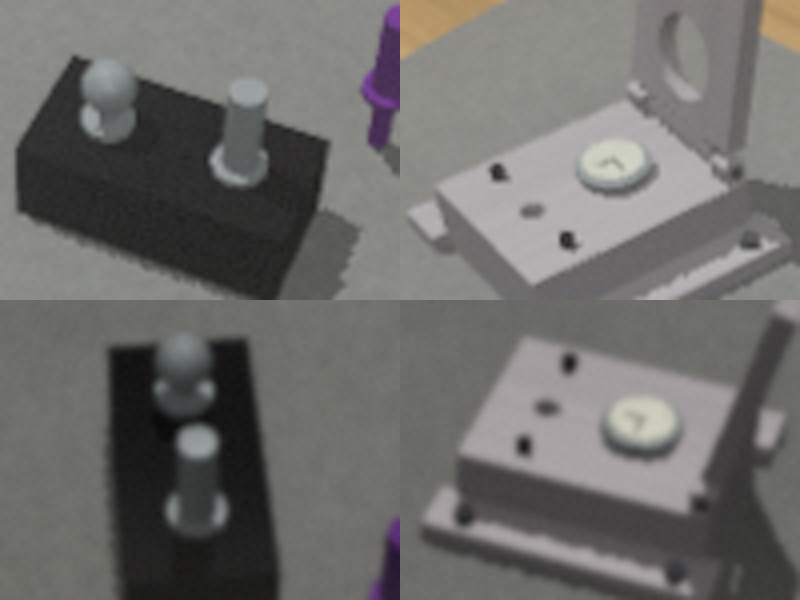

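View pics/wrist0.png

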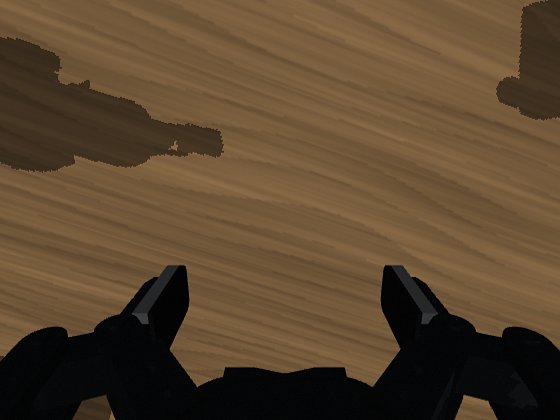

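The crop confirms the pin: a grey straight cylinder at scene (341,226), with the ball pin at (307,215). The base hole is at scene (203,152.5) and side (302,147). The wrist view shows only bench. Next I refine the jig axis and plan the approach behind the lid.

```bash
cat >> h.py <<'E'
from scipy.spatial.transform import Rotation as Ro
def plan(dst,yaw,n,p=None,rv=None):
    s=bot.read_state(); p=np.array(s['tool_pos'] if p is None else p); R=Ro.from_rotvec(s['tcp_rot'] if rv is None else rv).as_matrix()
    y0=np.arctan2(R[1,0],R[0,0]); dy=(np.radians(yaw)-y0+np.pi)%(2*np.pi)-np.pi
    print('yaw0',np.degrees(y0),'n',n)
    d=(np.array(dst)-p)/n; a=y0
    for i in range(n):
        c,s_=np.cos(a),np.sin(a)
        print([round(float(v),4) for v in (d[0]*c+d[1]*s_, d[0]*s_-d[1]*c, -d[2])],round(float(-np.degrees(dy)/n/5),3))
        a+=dy/n
E
python3 - <<'E'
from h import *
C,D=cal('scene'),cal('side')
for nm,c,u,v,z in [('farL',C,179.25,147,.04),('farR',C,203.7,171,.04),('nearR',C,253.7,146.5,.04),('nearL',C,228,125,.04),('farL',D,296.2,129.5,.04),('farR',D,280,158.7,.04),('nearR',D,338,175,.04),('b1',C,194.5,143,.04),('b2',C,212,160,.04),('b1',D,307,135.7,.04),('b2',D,296,156,.04),('purp',C,376,228,.01),('loupe',C,321,157,.02),('jar',C,183,245,.05),('standA',C,298,210,.045),('standB',C,362,230,.045)]: print(nm,plane(c,u,v,z).round(4))
R=Ro.from_rotvec(bot.read_state()['tcp_rot']).as_matrix();print(R.round(3))
plan([.4235,-.143,.23],76.4,12)
E
```

```text
farL [ 0.6243 -0.2399  0.04  ]
farR [ 0.6403 -0.1444  0.04  ]
nearR [ 0.5214 -0.123   0.04  ]
nearL [ 0.505  -0.2182  0.04  ]
farL [ 0.6202 -0.2394  0.04  ]
farR [ 0.6372 -0.142   0.04  ]
nearR [ 0.5195 -0.1177  0.04  ]
b1 [ 0.5947 -0.2258  0.04  ]
b2 [ 0.6073 -0.1568  0.04  ]
b1 [ 0.5951 -0.2237  0.04  ]
b2 [ 0.6074 -0.1563  0.04  ]
purp [0.5177 0.181  0.01  ]
loupe [ 0.4373 -0.0102  0.02  ]
jar [ 0.7901 -0.0225  0.05  ]
standA [0.6016 0.0665 0.045 ]
standB [0.5654 0.1788 0.045 ]
[[ 0.944  0.329 -0.001]
 [ 0.329 -0.944  0.002]
 [ 0.    -0.002 -1.   ]]
yaw0 19.184505001268835 n 12
[0.0294, -0.0333, 0.0] -0.954
[0.0321, -0.0308, 0.0] -0.954
[0.0345, -0.028, 0.0] -0.954
[0.0367, -0.025, 0.0] -0.954
[0.0387, -0.0219, 0.0] -0.954
[0.0404, -0.0186, 0.0] -0.954
[0.0418, -0.0152, 0.0] -0.954
[0.0429, -0.0117, 0.0] -0.954
[0.0437, -0.0081, 0.0] -0.954
[0.0443, -0.0044, 0.0] -0.954
[0.0445, -0.0007, 0.0] -0.954
[0.0444, 0.003, 0.0] -0.954
```

Call:
play_rows:
  series:
    - {"translation": [0.029, -0.033, 0], "spin": -1}
    - {"translation": [0.032, -0.031, 0], "spin": -1}
    - {"translation": [0.034, -0.028, 0], "spin": -1}
    - {"translation": [0.037, -0.025, 0], "spin": -1}
    - {"translation": [0.039, -0.022, 0], "spin": -1}
  jaw: -1

```text
time: 0.65
tool_pos: [0.304, -0.4294, 0.2309]
tcp_rot: [-2.909, -1.186, -0.0]
wrist_force: [-0.2, 0.5, -0.0]
width: 0.143
```

Call:
play_rows:
  series:
    - {"translation": [0.04, -0.018, 0], "spin": -1}
    - {"translation": [0.042, -0.015, 0], "spin": -1}
    - {"translation": [0.043, -0.011, 0], "spin": -1}
    - {"translation": [0.044, -0.008, 0], "spin": -1}
    - {"translation": [0.044, -0.004, 0], "spin": -1}

```text
time: 1.15
tool_pos: [0.3835, -0.2225, 0.2311]
tcp_rot: [2.583, 1.788, 0.0]
wrist_force: [1.1, 0.5, -0.8]
width: 0.004
```

Call:
play_rows:
  series:
    - {"translation": [0.044, 0, 0], "spin": -1}
    - {"translation": [0.038, 0.004, 0], "spin": -1}
    - {"translation": [0, 0, 0], "spin": 0}

```text
time: 1.45
tool_pos: [0.4142, -0.1439, 0.2311]
tcp_rot: [-2.413, -2.01, -0.002]
wrist_force: [-0.4, 0.4, -0.5]
width: 0.003
```

Run:
```python
from h import *
s=bot.read_state();print(s['time'],s['tool_pos'],s['q'],s['width'])
plan([.419,-.152,.14],79.5,2)
a=bot.read_camera('scene');b=bot.read_camera('side')
cv2.imwrite('pics/v2.png',np.hstack([cv2.resize(a[40:240,120:320],(400,400)),cv2.resize(b[60:260,230:430],(400,400))]))
```

```text
1.45 [ 0.41416652 -0.14387648  0.23111125] [-3.92612007e-01 -1.97935702e-01  2.08046766e+00  1.90957499e-03
  1.25934108e+00 -2.11262406e-01] 0.0034122167416111
yaw0 79.57589596879147 n 2
[-0.0036, 0.0031, 0.0456] 0.008
[-0.0036, 0.0031, 0.0456] 0.008
```

View pics/v2.png

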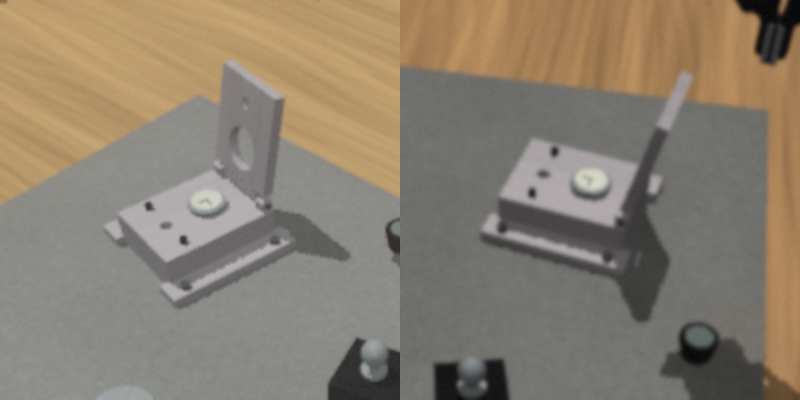

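The picture shows the shut fingers behind the leaning lid, with clearance. I lower them and push gently.

Call:
play_rows:
  series:
    - {"translation": [-0.004, 0.003, 0.046], "spin": 0}
    - {"translation": [-0.003, 0.003, 0.045], "spin": 0}
    - {"translation": [0, 0.02, 0], "spin": 0}
    - {"translation": [0, 0.012, 0], "spin": 0}
    - {"translation": [0, 0.012, 0], "spin": 0}

```text
time: 2.05
tool_pos: [0.4624, -0.1657, 0.1411]
tcp_rot: [2.422, 1.999, 0.001]
wrist_force: [0.2, 0.1, 1.2]
width: -0.004
```

Call:
play_rows:
  series:
    - {"translation": [0, 0.01, 0], "spin": 0}
    - {"translation": [0, 0.01, 0], "spin": 0}
    - {"translation": [0, 0.01, 0], "spin": 0}
    - {"translation": [0, 0.01, 0], "spin": 0}

```text
time: 2.45
tool_pos: [0.5015, -0.1718, 0.1409]
tcp_rot: [2.42, 2.002, 0.001]
wrist_force: [-0.8, -0.9, 0.3]
width: -0.0
```

Call:
play_rows:
  series:
    - {"translation": [0, 0.012, 0], "spin": 0}
    - {"translation": [0, 0.012, 0], "spin": 0}
    - {"translation": [0, 0.012, 0.003], "spin": 0}
    - {"translation": [0, 0.012, 0.003], "spin": 0}
    - {"translation": [0, 0.012, 0.003], "spin": 0}

```text
time: 2.95
tool_pos: [0.5604, -0.1829, 0.1308]
tcp_rot: [-2.421, -2.002, -0.0]
wrist_force: [-0.8, 1.2, -1.0]
width: 0.002
```

Run:
```python
from h import *
a=bot.read_camera('scene');b=bot.read_camera('side')
cv2.imwrite('pics/v3.png',np.hstack([cv2.resize(a[40:240,120:320],(400,400)),cv2.resize(b[60:260,230:430],(400,400))]))
```

```text
(no output)
```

View pics/v3.png

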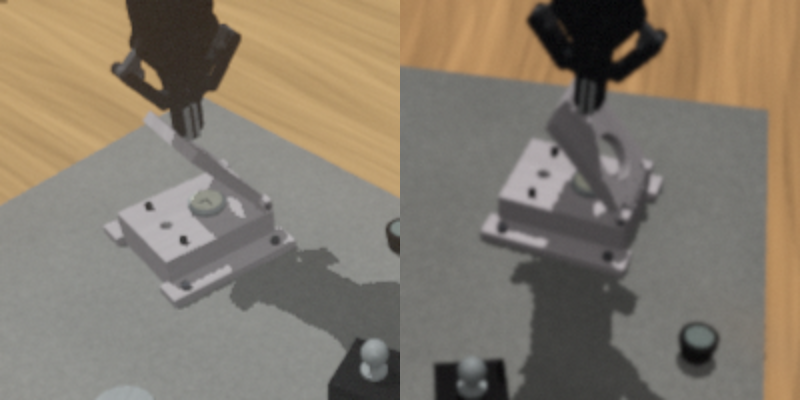

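The lid is now tilting forward at about 0.9 rad. I push a little further, then lift off.

Call:
play_rows:
  series:
    - {"translation": [0, 0.012, 0.003], "spin": 0}
    - {"translation": [0, 0.012, 0.003], "spin": 0}
    - {"translation": [0, -0.01, -0.03], "spin": 0}
    - {"translation": [0, -0.01, -0.04], "spin": 0}
    - {"translation": [0, 0, -0.03], "spin": 0}

```text
time: 3.55
tool_pos: [0.5634, -0.1836, 0.2269]
tcp_rot: [2.421, 2.002, 0.0]
wrist_force: [0.6, -0.3, 0.6]
width: 0.004
```

Run:
```python
from h import *
plan([.6014,.1583,.19],107,9)
```

```text
yaw0 79.17486126166986 n 9
[0.0381, -0.003, 0.0041] -0.618
[0.0382, -0.0009, 0.0041] -0.618
[0.0382, 0.0011, 0.0041] -0.618
[0.0381, 0.0032, 0.0041] -0.618
[0.0379, 0.0052, 0.0041] -0.618
[0.0375, 0.0073, 0.0041] -0.618
[0.0371, 0.0093, 0.0041] -0.618
[0.0365, 0.0113, 0.0041] -0.618
[0.0359, 0.0132, 0.0041] -0.618
```

Call:
play_rows:
  series:
    - {"translation": [0.038, -0.003, 0.004], "spin": -0.62}
    - {"translation": [0.038, -0.001, 0.004], "spin": -0.62}
    - {"translation": [0.038, 0.001, 0.004], "spin": -0.62}
    - {"translation": [0.038, 0.003, 0.004], "spin": -0.62}
    - {"translation": [0.038, 0.005, 0.004], "spin": -0.62}
  jaw: 0.1

```text
time: 4.05
tool_pos: [0.5843, 0.0074, 0.2054]
tcp_rot: [2.126, 2.312, 0.001]
wrist_force: [0.8, -0.0, -0.8]
width: 0.552
```

Call:
play_rows:
  series:
    - {"translation": [0.038, 0.007, 0.004], "spin": -0.62}
    - {"translation": [0.037, 0.009, 0.004], "spin": -0.62}
    - {"translation": [0.037, 0.011, 0.004], "spin": -0.62}
    - {"translation": [0.036, 0.013, 0.004], "spin": -0.62}
    - {"translation": [0, 0, 0], "spin": 0}

```text
time: 4.55
tool_pos: [0.5994, 0.1634, 0.1886]
tcp_rot: [-1.86, -2.53, -0.002]
wrist_force: [0.0, 0.3, 0.0]
width: 0.548
```

Run:
```python
from h import *
s=bot.read_state();print(s['time'],s['tool_pos'],s['q'],s['width'])
c=cal('wrist');w=bot.read_camera('wrist')
print('pin top',proj(c,[.6014,.1583,.093]),'tcp at .093',proj(c,[*s['tool_pos'][:2],.093]),proj(c,[*s['tool_pos'][:2],.049]))
np.save('cw.npy',np.array([c[0],c[1],c[2],*c[3].ravel(),*c[4]]))
b=bot.read_camera('side')
cv2.imwrite('pics/w4.png',w)
cv2.imwrite('pics/v4.png',np.hstack([cv2.resize(w,(533,400)),cv2.resize(b[100:200,255:322],(267,400))]))
```

```text
4.55 [0.59942091 0.16335831 0.18860903] [ 0.22493836  0.19280324  1.77076091  0.0020062   1.17773581 -0.07904323] 0.5476486981442497
pin top [284.61020336 216.99612174] tcp at .093 [284.10924965 210.20917626] [284.1402493 195.247536 ]
```

View pics/v4.png

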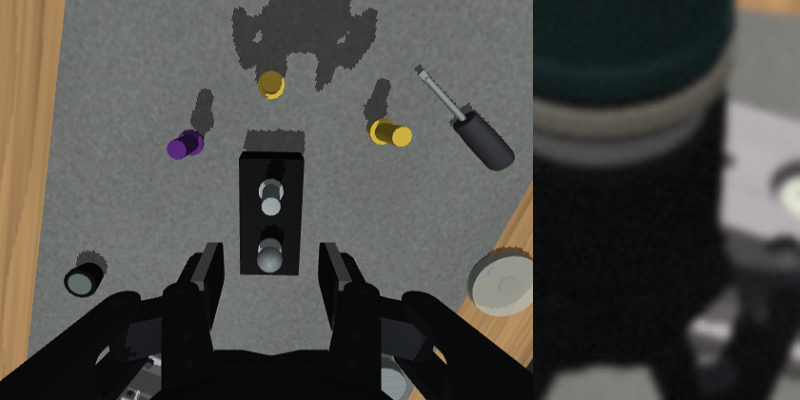

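The wrist view shows the pin top at wrist pixel (284.6,215), within about 1 mm of the estimate, and it lies between the fingers. I descend and grasp.

Call:
play_rows:
  series:
    - {"translation": [-0.005, 0, 0.03], "spin": 0}
    - {"translation": [0, 0, 0.04], "spin": 0}
    - {"translation": [0, 0, 0.035], "spin": 0}
    - {"translation": [0, 0, 0.025], "spin": 0}
    - {"translation": [0, 0, 0], "spin": 0}

```text
time: 5.15
tool_pos: [0.597, 0.1516, 0.0548]
tcp_rot: [-1.866, -2.52, 0.011]
wrist_force: [-0.2, -0.3, -1.0]
width: 0.553
```

Call:
play_rows:
  series:
    - {"translation": [0, 0, 0], "spin": 0}
    - {"translation": [0, 0, 0], "spin": 0}
    - {"translation": [0, 0, 0], "spin": 0}
    - {"translation": [0, 0, 0], "spin": 0}
    - {"translation": [0, 0, 0], "spin": 0}
  jaw: -1
  force: 70

```text
time: 5.65
tool_pos: [0.6027, 0.1541, 0.0619]
tcp_rot: [1.865, 2.524, 0.005]
wrist_force: [0.6, -1.4, 7.0]
width: 0.164
```

Call:
play_rows:
  series:
    - {"translation": [0, 0, 0], "spin": 0}
    - {"translation": [0, 0, -0.01], "spin": 0}
    - {"translation": [0, 0, -0.02], "spin": 0}
    - {"translation": [0, 0, -0.02], "spin": 0}
    - {"translation": [0, 0, -0.02], "spin": 0}

```text
time: 6.15
tool_pos: [0.6001, 0.1542, 0.1303]
tcp_rot: [-1.866, -2.526, 0.001]
wrist_force: [-0.2, 0.1, -1.0]
width: 0.163
```

Call:
play_rows:
  series:
    - {"translation": [0, 0, -0.03], "spin": 0}
    - {"translation": [0, 0, -0.03], "spin": 0}
    - {"translation": [-0.036, -0.011, 0], "spin": 0}
    - {"translation": [-0.036, -0.011, 0], "spin": 0}
    - {"translation": [-0.036, -0.011, 0], "spin": 0}

```text
time: 6.65
tool_pos: [0.6004, 0.0406, 0.1903]
tcp_rot: [1.865, 2.528, 0.001]
wrist_force: [-0.1, 0.3, -1.6]
width: 0.165
```

Call:
play_rows:
  series:
    - {"translation": [-0.036, -0.011, 0], "spin": 0}
    - {"translation": [-0.036, -0.011, 0], "spin": 0}
    - {"translation": [-0.036, -0.011, 0], "spin": 0}
    - {"translation": [-0.036, -0.011, 0], "spin": 0}
    - {"translation": [0, 0, 0], "spin": 0}

```text
time: 7.15
tool_pos: [0.6005, -0.1136, 0.1898]
tcp_rot: [1.871, 2.522, -0.002]
wrist_force: [-0.3, 0.5, -1.7]
width: 0.166
```

Call:
play_rows:
  series:
    - {"translation": [0, 0, 0], "spin": 0}
    - {"translation": [0, 0, 0], "spin": 0}
    - {"translation": [0, 0, 0], "spin": 0}

```text
time: 7.45
tool_pos: [0.6009, -0.1082, 0.1893]
tcp_rot: [-1.865, -2.528, -0.0]
wrist_force: [1.0, -0.4, -1.5]
width: 0.165
```

Run:
```python
from h import *
for i in range(3):
    s=bot.read_state();print(s['time'],s['tool_pos'],s['tcp_rot'],s['width'],s['wrist_force']); bot.read_camera('wrist')
im={n:bot.read_camera(n) for n in ['wrist','scene','side']}
for n in im: cv2.imwrite(f'pics/{n}5.png',im[n])
cr=lambda i,u,v,w,h:cv2.resize(i[v:v+h,u:u+w],(400,300),interpolation=cv2.INTER_CUBIC)
cv2.imwrite('pics/v5.png',np.vstack([cr(im['wrist'],0,0,560,420),np.hstack([cr(im['scene'],150,60,160,120)])]))
cv2.imwrite('pics/v5.png',np.vstack([np.hstack([cr(im['wrist'],0,0,560,420),cr(im['scene'],150,60,160,120)]),np.hstack([cr(im['side'],230,60,160,120),cr(im['wrist'],200,180,160,120)])]))
```

```text
7.45 [ 0.600872   -0.10818228  0.18933132] [-1.86473921e+00 -2.52775128e+00 -2.98911029e-04] 0.16466162016078573 [ 1.04444901 -0.36730495 -1.47039995]
7.5 [ 0.60092555 -0.10819161  0.18928963] [-1.86456627e+00 -2.52801085e+00 -1.72406799e-04] 0.15977733382199172 [ 0.29449951  0.18017774 -0.32912092]
7.55 [ 0.60100039 -0.10826533  0.18933402] [-1.86463939e+00 -2.52815999e+00 -1.64585174e-04] 0.16175615237180932 [-0.23029446  0.57380245 -1.236318  ]
```

View pics/v5.png

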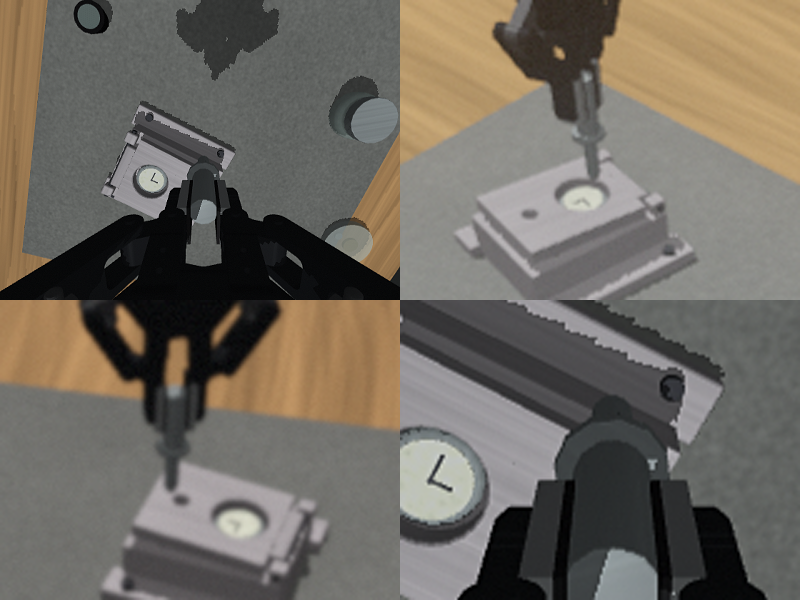

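The lid rests shut at its buffers, with the hole at scene (202,145) and side (302,139). The pin hangs upright in the jaws. I triangulate the tip and the hole.

Run:
```python
from h import *
C,D=cal('scene'),cal('side')
P={}
for n,a,b in [('tip',(227.6,132),(298,135.2)),('collar',(226,113.2),(299.2,120)),('top',(226.8,87.2),(300.8,96)),('hole',(202,145.2),(302.4,139.2))]:
    x=tri([(C,*a),(D,*b)]);P[n]=x;print(n,x.round(4),proj(C,x)-a,proj(D,x)-b)
print(plane(C,202,145.2,.058),plane(D,302.4,139.2,.058))
W=cal('wrist'); t=bot.read_state()['tool_pos']
for z in (.2145,.1705,.165,.13): print(z,proj(W,[*t[:2],z]))
```

```text
tip [ 0.5999 -0.1054  0.1325] [-0.25199049 -0.55096417] [-0.1533816   0.59228196]
collar [ 0.5986 -0.1036  0.1709] [0.34300905 0.74483817] [ 0.18420766 -0.80152509]
top [ 0.5973 -0.0947  0.2263] [0.26260878 0.58933617] [ 0.12745789 -0.62857649]
hole [ 0.6006 -0.1916  0.0556] [0.01654828 0.03470209] [ 0.00971031 -0.03752743]
[ 0.60231656 -0.18918085  0.058     ] [ 0.60033041 -0.18856118  0.058     ]
0.2145 [283.93093147 299.3004524 ]
0.1705 [284.06133841 253.26953864]
0.165 [284.07340824 249.00914083]
0.13 [284.1364342  226.76229843]
```

Call:
play_rows:
  series:
    - {"translation": [-0.04, -0.012, 0], "spin": 0}
    - {"translation": [-0.0396, -0.0116, 0], "spin": 0}
    - {"translation": [0, 0, 0.032], "spin": 0}
    - {"translation": [0, 0, 0.032], "spin": 0}
    - {"translation": [0, 0, 0], "spin": 0}

```text
time: 8.25
tool_pos: [0.5977, -0.1914, 0.1198]
tcp_rot: [-1.862, -2.518, 0.005]
wrist_force: [-0.7, 0.5, -2.2]
width: 0.163
```

Call:
play_rows:
  series:
    - {"translation": [0, 0, 0], "spin": 0}
    - {"translation": [0, 0, 0], "spin": 0}
    - {"translation": [0, 0, 0], "spin": 0}

```text
time: 8.55
tool_pos: [0.6035, -0.1927, 0.1277]
tcp_rot: [1.864, 2.524, 0.002]
wrist_force: [-0.4, 0.3, -1.6]
width: 0.163
```

Run:
```python
from h import *
s=bot.read_state();print(s['time'],s['tool_pos'],s['tcp_rot'],s['width'],s['wrist_force'])
im={n:bot.read_camera(n) for n in ['wrist','scene','side']}
for n in im: cv2.imwrite(f'pics/{n}6.png',im[n])
cr=lambda i,u,v,w,h:cv2.resize(i[v:v+h,u:u+w],(400,300),interpolation=cv2.INTER_CUBIC)
cv2.imwrite('pics/v6.png',np.vstack([np.hstack([cr(im['wrist'],0,0,560,420),cr(im['scene'],160,95,80,60)]),np.hstack([cr(im['side'],265,90,80,60),cr(im['wrist'],200,180,160,120)])]))
C,D=cal('scene'),cal('side')
for c in (C,D): print(proj(c,[.6013,-.188,.058]))
```

```text
8.55 [ 0.60345836 -0.19270873  0.12774655] [1.86387531e+00 2.52424245e+00 1.74679378e-03] 0.162853986252682 [-0.35880046  0.33838337 -1.63478455]
[202.76293899 145.20021607]
[301.87939146 139.31399828]
```

View pics/v6.png

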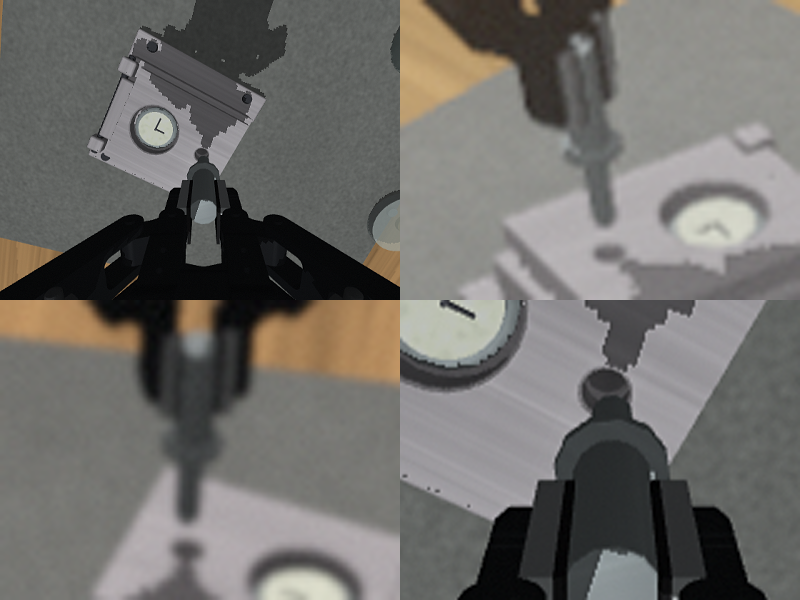

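The tip is just above the hole: tip at scene (201,139.4) and side (302.6,133.6), hole at scene (201.8,145.6), side (302.4,140) and wrist (282.4,216). I let the arm settle and compute the remaining offset.

Run:
```python
from h import *
C,D,W=cal('scene'),cal('side'),cal('wrist')
s=bot.read_state();print(s['time'],s['tool_pos'])
for z in (.072,.0765): print('tip',z,plane(C,201,139.4,z).round(4),plane(D,302.6,133.6,z).round(4),plane(W,285.6,221,z).round(4))
print('tri tip',tri([(C,201,139.4),(D,302.6,133.6)]))
print('hole',plane(C,201.8,145.6,.058).round(4),plane(D,302.4,140,.058).round(4),plane(W,282.4,216,.058).round(4))
```

```text
8.7 [ 0.60274502 -0.19255377  0.12687534]
tip 0.072 [ 0.6016 -0.19    0.072 ] [ 0.6007 -0.1887  0.072 ] [ 0.6021 -0.187   0.072 ]
tip 0.0765 [ 0.605  -0.1851  0.0765] [ 0.6001 -0.1831  0.0765] [ 0.6017 -0.1855  0.0765]
tri tip [ 0.60085258 -0.19091453  0.07068352]
hole [ 0.6034 -0.1885  0.058 ] [ 0.6    -0.1861  0.058 ] [ 0.6006 -0.189   0.058 ]
```

Call:
play_rows:
  series:
    - {"translation": [-0.0005, -0.0008, 0.004], "spin": 0}
    - {"translation": [0, 0, 0.004], "spin": 0}
    - {"translation": [0, 0, 0.003], "spin": 0}
    - {"translation": [0, 0, 0.003], "spin": 0}
    - {"translation": [0, 0, 0], "spin": 0}

```text
time: 9.2
tool_pos: [0.6006, -0.193, 0.1103]
tcp_rot: [-1.866, -2.525, 0.001]
wrist_force: [0.3, 0.3, -1.4]
width: 0.165
```

Call:
play_rows:
  series:
    - {"translation": [0, 0, 0.003], "spin": 0}
    - {"translation": [0, 0, 0.003], "spin": 0}
    - {"translation": [0, 0, 0], "spin": 0}
    - {"translation": [0, 0, 0], "spin": 0}

```text
time: 9.6
tool_pos: [0.6013, -0.1934, 0.1052]
tcp_rot: [1.867, 2.527, -0.0]
wrist_force: [0.9, -0.3, -2.0]
width: 0.162
```

Call:
play_rows:
  series:
    - {"translation": [0, 0, 0.003], "spin": 0}
    - {"translation": [0, 0, 0.003], "spin": 0}
    - {"translation": [0, 0, 0], "spin": 0}
    - {"translation": [0, 0, 0], "spin": 0}

```text
time: 10.0
tool_pos: [0.6014, -0.1934, 0.0992]
tcp_rot: [1.867, 2.526, 0.0]
wrist_force: [1.2, -1.9, -1.8]
width: 0.163
```

Call:
play_rows:
  series:
    - {"translation": [0, 0, 0.003], "spin": 0}
    - {"translation": [0, 0, 0.003], "spin": 0}
    - {"translation": [0, 0, 0], "spin": 0}
    - {"translation": [0, 0, 0], "spin": 0}

```text
time: 10.4
tool_pos: [0.6015, -0.1934, 0.0932]
tcp_rot: [1.867, 2.526, 0.0]
wrist_force: [1.9, -1.4, -2.8]
width: 0.164
```

Call:
play_rows:
  series:
    - {"translation": [0, 0, 0.003], "spin": 0}
    - {"translation": [0, 0, 0.003], "spin": 0}
    - {"translation": [0, 0, 0], "spin": 0}
    - {"translation": [0, 0, 0], "spin": 0}

```text
time: 10.8
tool_pos: [0.6014, -0.1934, 0.087]
tcp_rot: [1.867, 2.526, 0.0]
wrist_force: [3.7, -1.9, -2.7]
width: 0.161
```

Run:
```python
from h import *
F=[]
for i in range(4):
    s=bot.read_state();F.append(np.r_[s['wrist_force'],s['torque']*10]);bot.read_camera('side')
print(np.mean(F,0).round(2),s['tool_pos'])
```

```text
[ 3.66 -2.59 -2.9  -5.05 -8.23 -0.17] [ 0.60140865 -0.19331509  0.08711262]
```

The side force is (+3.7,-2.6) N, so I ease the pin that way while descending.

Call:
play_rows:
  series:
    - {"translation": [-0.0013, 0.0007, 0], "spin": 0}
    - {"translation": [0, 0, 0.003], "spin": 0}
    - {"translation": [0, 0, 0.003], "spin": 0}
    - {"translation": [0, 0, 0], "spin": 0}
    - {"translation": [0, 0, 0], "spin": 0}

```text
time: 11.5
tool_pos: [0.6017, -0.194, 0.0808]
tcp_rot: [-1.866, -2.526, 0.001]
wrist_force: [0.3, -1.2, -1.1]
width: 0.165
```

Call:
play_rows:
  series:
    - {"translation": [0, 0, 0.003], "spin": 0}
    - {"translation": [0, 0, 0.003], "spin": 0}
    - {"translation": [0, 0, 0], "spin": 0}
    - {"translation": [0, 0, 0], "spin": 0}

```text
time: 11.9
tool_pos: [0.6019, -0.1941, 0.0751]
tcp_rot: [-1.866, -2.526, 0.0]
wrist_force: [0.5, 0.1, -0.1]
width: 0.161
```

Call:
play_rows:
  series:
    - {"translation": [0, 0, 0.002], "spin": 0}
    - {"translation": [0, 0, 0.002], "spin": 0}
    - {"translation": [0, 0, 0], "spin": 0}
    - {"translation": [0, 0, 0], "spin": 0}
  force: 100

```text
time: 12.3
tool_pos: [0.6024, -0.1942, 0.0715]
tcp_rot: [1.867, 2.527, 0.0]
wrist_force: [-0.8, 1.0, 3.5]
width: 0.157
```

Call:
play_rows:
  series:
    - {"translation": [0, 0, 0.002], "spin": 0}
    - {"translation": [0, 0, 0.002], "spin": 0}
    - {"translation": [0, 0, 0], "spin": 0}
    - {"translation": [0, 0, 0], "spin": 0}

```text
time: 12.7
tool_pos: [0.6026, -0.1942, 0.0689]
tcp_rot: [1.867, 2.526, 0.001]
wrist_force: [-3.5, 2.0, 11.1]
width: 0.158
```

Call:
play_rows:
  series:
    - {"translation": [0, 0, 0.001], "spin": 0}
    - {"translation": [0, 0, 0.001], "spin": 0}
    - {"translation": [0, 0, 0], "spin": 0}
    - {"translation": [0, 0, 0], "spin": 0}

```text
time: 13.1
tool_pos: [0.6027, -0.1943, 0.0687]
tcp_rot: [1.866, 2.526, 0.0]
wrist_force: [-7.1, 4.3, 19.5]
width: 0.158
```

Call:
play_rows:
  series:
    - {"translation": [0, 0, 0.001], "spin": 0}
    - {"translation": [0, 0, 0.001], "spin": 0}
    - {"translation": [0, 0, 0], "spin": 0}
    - {"translation": [0, 0, 0], "spin": 0}

```text
time: 13.5
tool_pos: [0.6028, -0.1944, 0.0686]
tcp_rot: [1.866, 2.526, 0.0]
wrist_force: [-10.8, 3.8, 28.0]
width: 0.155
```

Run:
```python
from h import *
s=bot.read_state();print(s['time'],s['tool_pos'],s['tcp_rot'],s['width'],s['wrist_force'],s['torque'])
im={n:bot.read_camera(n) for n in ['wrist','scene','side']}
for n in im: cv2.imwrite(f'pics/{n}7.png',im[n])
cr=lambda i,u,v,w,h:cv2.resize(i[v:v+h,u:u+w],(400,300),interpolation=cv2.INTER_CUBIC)
cv2.imwrite('pics/v7.png',np.vstack([np.hstack([cr(im['wrist'],0,0,560,420),cr(im['scene'],160,110,100,75)]),np.hstack([cr(im['side'],265,110,100,75),cr(im['wrist'],200,180,160,120)])]))
```

```text
13.5 [ 0.60283052 -0.1943809   0.06857749] [1.86612623e+00 2.52615641e+00 4.80569243e-04] 0.15474980680748218 [-10.75830256   3.80233795  27.98760342] [ 0.86418197  2.10352725 -0.01982331]
```

View pics/v7.png

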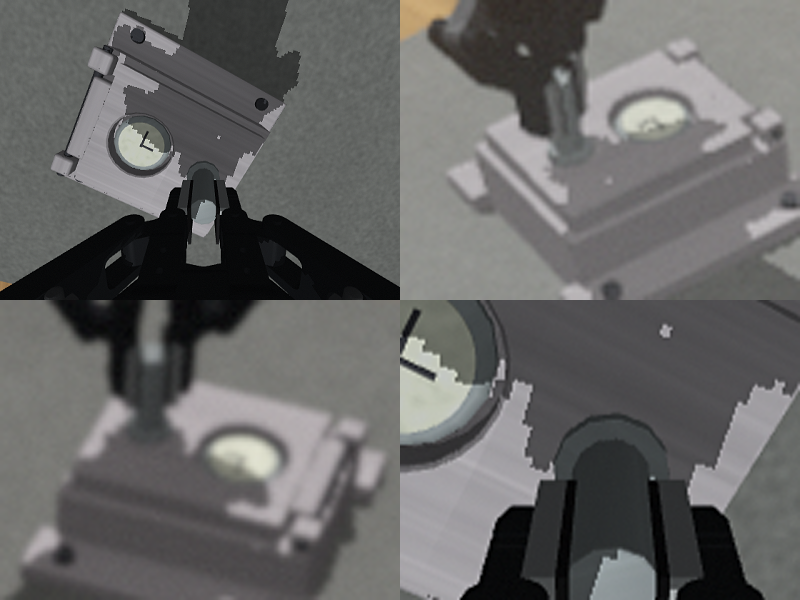

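Run:
```python
from h import *
C,D=cal('scene'),cal('side')
a=np.radians(-10.5);x=np.array([np.cos(a),np.sin(a),0]);y=np.array([-x[1],x[0],0])
h=np.array([.602,-.188,.046])-.095*x
for th in (0,.02,.06):
    r=np.cos(th)*x+np.array([0,0,np.sin(th)]); n=-np.sin(th)*x+np.array([0,0,np.cos(th)])
    for s in (1,-1):
        p=h+.12*r+.006*n+s*.045*y; b=p-.012*n
        print(th,s,'scene',proj(C,p).round(1),proj(C,b).round(1),'side',proj(D,p).round(1))
im=[cv2.imread(f'pics/scene{k}.png')[130:190,165:245] for k in (6,7)]
im2=[cv2.imread(f'pics/side{k}.png')[125:185,270:350] for k in (6,7)]
z=lambda i:cv2.resize(i,(400,300),interpolation=cv2.INTER_CUBIC)
cv2.imwrite('pics/v8.png',np.vstack([np.hstack([z(i) for i in im]),np.hstack([z(i) for i in im2])]))
```

```text
0 1 scene [203.6 164.1] [204.5 168.7] side [281.9 152.2]
0 -1 scene [181.4 141.7] [182.4 146.2] side [297.1 125.8]
0.02 1 scene [203.5 163.2] [204.3 167.8] side [282.  151.3]
0.02 -1 scene [181.3 140.8] [182.2 145.4] side [297.2 124.9]
0.06 1 scene [203.4 161.2] [203.9 166. ] side [282.2 149.4]
0.06 -1 scene [181.  138.8] [181.7 143.6] side [297.5 123.1]
```

View pics/v8.png

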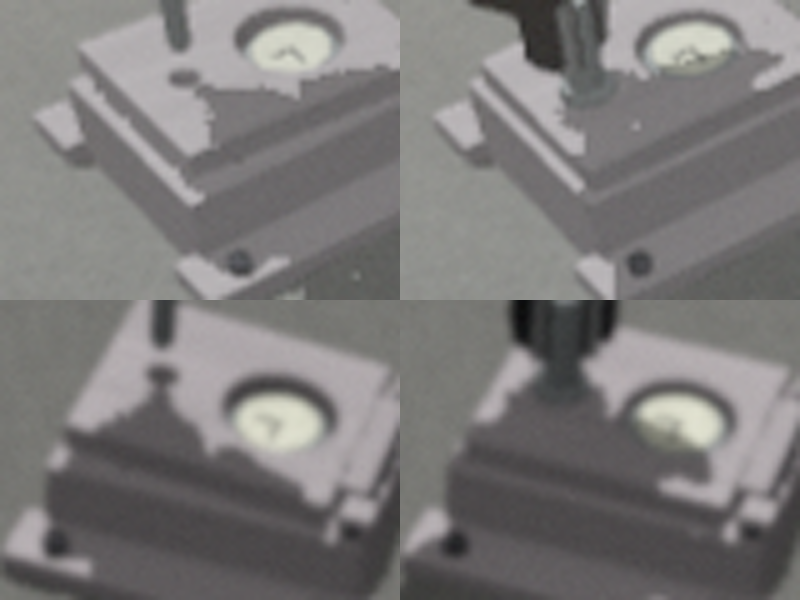

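Between the two pictures the lid's free corners dropped about 3 px, which matches 0.06 to 0 rad (2.9 px). The collar bears on the lid. I ease the side load slightly and hold to check that the push is steady.

Call:
play_rows:
  series:
    - {"translation": [0, -0.0006, 0], "spin": 0}
    - {"translation": [0, 0, 0], "spin": 0}
    - {"translation": [0, 0, 0], "spin": 0}
    - {"translation": [0, 0, 0], "spin": 0}
    - {"translation": [0, 0, 0], "spin": 0}

```text
time: 14.15
tool_pos: [0.6028, -0.1944, 0.0686]
tcp_rot: [1.866, 2.525, 0.002]
wrist_force: [-9.7, 4.6, 27.8]
width: 0.153
```

Call:
play_rows:
  series:
    - {"translation": [0, 0, 0], "spin": 0}
    - {"translation": [0, 0, 0], "spin": 0}
    - {"translation": [0, 0, 0], "spin": 0}
    - {"translation": [0, 0, 0], "spin": 0}
    - {"translation": [0, 0, 0], "spin": 0}

```text
time: 14.65
tool_pos: [0.6028, -0.1944, 0.0686]
tcp_rot: [1.866, 2.525, 0.002]
wrist_force: [-10.0, 4.8, 28.0]
width: 0.156
```

Steady at 28 N, so I hand in.

```bash
python3 -c "
from workcell import bot
print(bot.finish_job()); s=bot.read_state(); print(s['time'],s['tool_pos'],s['wrist_force'],s['width'])"
```

```text
the job is handed in; nothing more can be done
None
the job is handed in; nothing more can be done
```

I closed the lid and pushed the locking pin through it into the base. I handed the job in at about 14.7 s, still gripping the pin and pressing it down. The job reports no verdict.

- **Lid:** I pushed it over from behind with the shut fingers, and it sank onto its buffers. In the last pictures its free corners are about 3 px lower than when it rested on the buffers. Fully shut predicts 2.9 px, so I take it as shut. The push also turned stiff there, from 11 N to 28 N for 0.3 mm more travel.
- **Pin:** The collar bears on the lid with a steady 28 N downward. The tip's depth was worked out from the tool height, not seen: about 22 mm or more, against the 20 mm needed.
- **Other things:** I never reached for the ball-headed pin, loupe, jar or screwdriver. I did not measure their positions again at the end.

**Checks that disagreed:**
- A sideways load of about 11 N stayed on the tool, and a small correction barely changed it.
- The tool stopped about 1.5 mm higher than I expected, which I put down to the pin slipping slightly in the grip.
- The wrist camera and the two fixed cameras differed by 2–3 mm on where the hole was. The side force settled it during insertion.

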